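# Pop the sample-port hatch of the rock analyser

### The job

Bring the fingertips together and press once on the orange spot of the analyser's sample-port hatch, so that its push-push latch lets go, take the fingers away and let the hatch spring fully open. Stay clear and watch for two seconds that it stays open, without pushing it back down. Leave the green-spotted battery hatch shut and do not move or pick up the rock, the jar or the watch.

Things in the scene. Friction and masses are not known exactly. Their poses are not given: they have to be found in the camera images.
- sample_unit: sample unit: grey box, dark blue front band, 130 x 110 x 75 mm (x, y, z), fixed to the bench; origin: centre of the underside; x points from front to hinge side. White hatch (100 x 88 x 5 mm) fills the top inside a rim 8 to 12 mm wide; hinge line along y at x = +51, z = 71 mm, free edge at x = -49 mm, orange disc at x = -19, y = 0. A white sample cup inside.
- sample_spot (a point): centre of the flat orange disc (30 mm across) on the white sample hatch, 70 mm from the hinge line, 30 mm from the free edge, 75 mm above the bench when shut. Moves with the hatch; x points towards the hinge, z out of the upper face. Hatch fully open: the spot is about 45 mm higher and 19 mm nearer the hinge, the free edge 67 mm above the unit's top.
- sample_hatch (a joint): sample hatch angle, rad: 0 shut, latched, flush; negative pressed in; 0.7 fully open, at its stop. Push-push latch: pressed past -0.035 (2.5 mm at the spot, about 4 N; hard stop at -0.085, 6 mm) and let go, it follows the finger up and springs to 0.7 by itself in about 0.5 s. A shallower press leaves it latched; pressing it down again latches it shut.
- battery_unit: battery unit: grey box, dark blue front band, 130 x 110 x 75 mm (x, y, z), fixed to the bench; origin: centre of the underside; x points from front to hinge side. White hatch (100 x 88 x 5 mm) fills the top inside a rim 8 to 12 mm wide; hinge line along y at x = +51, z = 71 mm, free edge at x = -49 mm, green disc at x = -19, y = 0. Blue cells inside.
- battery_spot (a point): centre of the flat green disc (30 mm across) on the white battery hatch, 70 mm from the hinge line, 30 mm from the free edge, 75 mm above the bench when shut. Moves with the hatch; x points towards the hinge, z out of the upper face. Hatch fully open: the spot is about 45 mm higher and 19 mm nearer the hinge, the free edge 67 mm above the unit's top.
- battery_hatch (a joint): battery hatch angle, rad: 0 shut, latched, flush; negative pressed in; 0.7 fully open, at its stop. Push-push latch: pressed past -0.035 (2.5 mm at the spot, about 4 N; hard stop at -0.085, 6 mm) and let go, it follows the finger up and springs to 0.7 by itself in about 0.5 s. A shallower press leaves it latched; pressing it down again latches it shut.
- rock: loose brown rock specimen, about 52 mm across, 36 mm high, 110 g, between the two units, nearest the robot; origin at the centre of its underside
- specimen_jar: loose clear jar with a white cap, 45 mm across, 48 mm high, 60 g, between the two units, farthest from the robot; origin at the centre of its underside
- watch: loose brass-coloured wristwatch, closed band 62 mm across and 16 mm high, with a round dial on its side, 90 g, between the two units, in the middle; origin at the centre of its underside

How it is judged:
By the outcome, as a careful person would: the job done as asked, in the order asked, and still so for the second after the job is handed in, with the robot touching nothing.
It also fails if it takes over 32 s, if anything falls off the work surface, if the arm or the gripper's body presses on something with over 40 N, if the wrist force passes 120 N, or if a joint passes its speed limit or range.

### The arm

A 6-joint arm with a two-finger parallel gripper is mounted at the origin on the work surface. World frame = base frame: x ahead of the robot, y to its left, z up, the work surface at z = 0. Lengths are in mm, angles in rad, forces in N, time in s.
With the tool pointing down it reaches from about 400 to 925 mm from the base axis. Payload 3.4 kg.
Tool frame: the origin (TCP) lies midway between the tips of the shut fingers; the grasp point (between the pads) lies 19 mm behind it; z points along the fingers, y is the line along which they close (so a half turn about z gives the same grasp; the last joint's range is limited). The gripper opens to 85 mm and grips with 20 to 120 N. Pads are 22 mm wide; open, the fingers measure 114 mm over their backs; the gripper's body (76 mm by 85 mm) begins 54 mm behind the grasp point. The pads swing forward as they close: fully open they stand 13 mm farther back than shut.
Start: joints at [1.274, 0.307, 1.506, -0, 1.328, -0.073], TCP at [127.637, 560.66, 231.305] pointing down, gripper open.
Joint ranges: [-3.12, 3.12], [-1.05, 2.28], [0.14, 2.33], [-1.42, 4.57], [0.1, 2.73], [-2.68, 2.68]. Speed limits (rad/s): [2.57, 2.57, 3.14, 3.14, 3.14, 3.14].

### API

Orientations are given as [roll, pitch, yaw] about the fixed x, y, z axes, in that order (R = Rz(yaw) Ry(pitch) Rx(roll)).
In Python, from plant import status, get_image, camera_model, env gives the robot as it stands.
- The arm moves only by the shell command python3 -m creep 'ROWS' [FORCE]. ROWS is a JSON object of lists of equal length, an entry for each row: "turn": the turn, a rotation vector about the tool's x, y, z in units of 8 degrees (1.0 is 8 degrees), a list of three; "linear": the shift along the tool's x, y, z in units of 25 mm (1.0 is 25 mm), a list of three; "hand": the finger opening in mm, from 0 to 85.4. A call has 1 to 12 rows; each row is the pose to reach, as a shift and turn from the pose commanded when the call began, along the tool's axes at that moment; what a row does not reach only later rows make up. A row lasts 1/8 s, in which the tool goes at most 62.5 mm and 10.7 degrees, less where a joint would pass 70% of its speed; a pose out of reach is approached as far as the arm can. A call with a gripper value outside its range is refused whole. The fingers move at their own pace and stop on an object; FORCE is the grip in N (left out, the last holds). Time passes only in rows, so rows that repeat a pose let the fingers close. It gives the time, the measured TCP pose, the force, the opening and the grip force at its end, in the units of the state.
- status.observe(): the state, without advancing time (a new reading comes with each control period).
- get_image(name): name is "scene" or "side" or "wrist"; returns (picture, depth): 480x640x3 uint8, red, green, blue; 480x640 float32, mm along the optical axis (not along the pixel's ray), 0 where there is no reading.
- camera_model(name): a dict with "K" (3x3 intrinsics, pixels), "k1" (the pictures are not rectified: a ray, as slopes to the right and down, at radius r is drawn at 1 + k1 r^2 times it, then the intrinsics apply), "position" and "orientation" of the camera in the world. Camera axes: x right, y down, z forward; pixel columns grow to the right and rows downward; lengths in mm; the calibration is good to about 2 mm. A picture is of the moment at which its call begins: read the wrist's pose just before it. camera_model takes no time and is no camera call; for the wrist camera it gives the pose at the moment of the call.
- env.hand_in(): hands the job in; it is judged then, once.
The state is a dict: "clock": time; "q": joint angles; "dq": joint speeds; "effort": joint torques, N m; "ee_pos": TCP position; "orientation": TCP orientation; "force": force on the tool from outside, world axes, zero at the start; "ft_torque": the same for the moment, N m; "width": finger opening in mm; "grip_force": force on a finger pad.
Only numpy, scipy, OpenCV 4.12 (cv2) and the standard library are available. Lean on these libraries where they do the work, as an engineer would, in place of code of your own. Each camera call takes 0.05 s, during which the arm holds its last target. There are 200 camera calls.

## Working session

There is one attempt and no reset: what is moved stays moved. The work goes in short steps, Python scripts to look and compute and a shell command to move; the robot and the scene stay as the last step left them, time stands still between calls to the robot, and variables do not carry over. Pictures are saved under pics/ and viewed, at most 10 in all, crops included, and the job is handed in when it is done.

```bash
mkdir -p pics
cat > h.py <<'E'
import numpy as np, cv2
from plant import status,get_image,camera_model,env
from scipy.spatial.transform import Rotation as R
def rot(o):
    o=np.array(o,float)
    return o if o.shape==(3,3) else R.from_euler('xyz',o).as_matrix()
def world(name,m,uv,z):
    K=np.array(m['K'],float);uv=np.atleast_2d(uv).astype(float)
    d=np.c_[(uv[:,0]-K[0,2])/K[0,0],(uv[:,1]-K[1,2])/K[1,1]];s=d.copy()
    for _ in range(20): s=d/(1+m['k1']*(s**2).sum(1,keepdims=True))
    return np.c_[s,np.ones(len(s))]*np.reshape(z,(-1,1))@rot(m['orientation']).T+np.array(m['position'])
def grab(name,f):
    m=camera_model(name);p,d=get_image(name);cv2.imwrite('pics/'+f,p[:,:,::-1]);return m,p,d
def blob(name,m,p,d,lo,hi):
    k=cv2.inRange(cv2.cvtColor(p,cv2.COLOR_RGB2HSV),lo,hi)
    n,l,s,c=cv2.connectedComponentsWithStats(k)
    for i in range(1,n):
        if s[i,4]>60:
            v,u=np.where((l==i)&(d>0))
            if len(u)>20:
                w=world(name,m,np.c_[u,v],d[v,u]);print(name,lo,c[i].round(),s[i,4],np.median(w,0).round(1),w.mean(0).round(1),np.ptp(w,axis=0).round())
E
python3 - <<'E'
from h import *
print(status.observe())
for n in ('scene','side'):
    m,p,d=grab(n,n+'0.png');print(n,m['position'],m['orientation'])
    blob(n,m,p,d,(8,150,120),(20,255,255));blob(n,m,p,d,(40,100,60),(85,255,255))
E
```

```text
{'clock': 0.0, 'q': array([ 1.27351310e+00,  3.07585150e-01,  1.50768887e+00,  5.13791180e-05,
        1.32839738e+00, -7.35214152e-02]), 'dq': array([-7.49471710e-05, -1.00928716e-03,  6.02441589e-04, -1.76528910e-03,
       -4.97746011e-04, -1.47214929e-03]), 'effort': array([-1.79233466e-03, -4.57562256e+01, -2.51903415e+01, -7.95128944e-04,
        1.33774197e-02, -4.37491792e-05]), 'ee_pos': array([127.40292716, 559.98550341, 230.36824393]), 'orientation': array([-3.13952318e+00, -2.02411876e-04,  2.91781825e+00]), 'force': array([0.08675118, 0.61687817, 0.08003734]), 'ft_torque': array([ 0.01653271,  0.01783123, -0.00971975]), 'grip_force': 0.0, 'width': 85.12171337885962}
scene [1140.07037085 -127.63273075  668.63297649] [-2.38095373 -0.00675529  1.34580633]
scene (8, 150, 120) [317. 251.] 122 [543.1   3.2   7.6] [545.5   2.4   7.5] [23. 52. 16.]
scene (8, 150, 120) [313. 269.] 86 [592.  -16.3   7.1] [590.6 -16.4   7.8] [40. 35. 26.]
scene (8, 150, 120) [ 20. 471.] 296 [ 854.2 -484.6    1.2] [ 853.2 -484.2    1.2] [37. 42.  7.]
scene (40, 100, 60) [165. 224.] 122 [ 472.9 -281.8   75.9] [ 473.3 -281.8   75.9] [29. 27.  6.]
side [  43.88498363 -589.06804845  798.93174386] [-2.30180107  0.02015434 -0.75888265]
side (8, 150, 120) [581. 313.] 64 [ 865.3 -479.5    1.1] [ 864.3 -480.8    1.3] [54. 45.  8.]
side (40, 100, 60) [389. 345.] 164 [ 473.8 -281.4   75.9] [ 474.2 -281.7   75.8] [27. 29.  7.]
```

View pics/scene0.png

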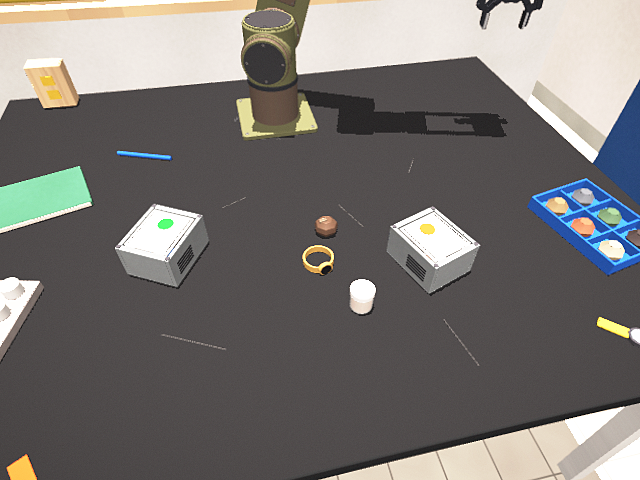

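View pics/side0.png

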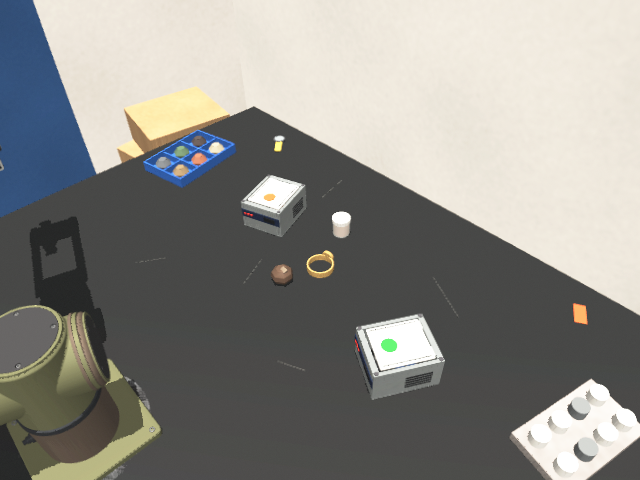

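The orange spot is at about (427,229) in scene and (269,197) in side. The green unit is on the robot's right. Next I locate the spot and the unit's heading.

Run:
```python
from h import *
for n,(u,v) in (('scene',(427,229)),('side',(269,197))):
    m,p,d=grab(n,n+'1.png');print(p[v,u])
    hsv=cv2.cvtColor(p,cv2.COLOR_RGB2HSV)
    k=np.zeros(d.shape,bool);k[v-20:v+20,u-20:u+20]=1
    k&=(hsv[...,0]>8)&(hsv[...,0]<28)&(hsv[...,1]>110)&(d>0)
    b,a=np.where(k);w=world(n,m,np.c_[a,b],d[b,a]);print(n,len(a),w.mean(0).round(1),((w.max(0)+w.min(0))/2).round(1),np.ptp(w,axis=0).round())
    vv,uu=np.mgrid[v-50:v+70,u-50:u+70];vv=vv.ravel();uu=uu.ravel();w=world(n,m,np.c_[uu,vv],d[vv,uu])
    t=w[(w[:,2]>68)&(w[:,2]<84)&(np.hypot(*(w[:,:2]-[w[:,:2].mean(0)]).T)<200)]
    print('top rect',cv2.minAreaRect(t[:,:2].astype(np.float32)))
s=status.observe();print(s['ee_pos'],s['orientation'],rot(s['orientation']).round(3))
```

```text
[255 231  97]
scene 126 [595.6 208.   75.4] [594.9 207.5  75.3] [27. 28.  6.]
top rect ((613.7196044921875, 214.7290496826172), (131.2706756591797, 112.55554962158203), 19.842443466186523)
[255 198 110]
side 59 [595.7 206.9  76.4] [596.  206.5  76.3] [26. 30.  6.]
top rect ((613.586669921875, 215.0076904296875), (134.5243682861328, 112.79061889648438), 19.67501449584961)
[127.52629432 560.24569436 230.70820184] [-3.14028658e+00 -9.45457756e-05  2.91772026e+00] [[-0.975  0.222 -0.   ]
 [ 0.222  0.975 -0.001]
 [ 0.    -0.001 -1.   ]]
```

```bash
python3 -m creep '{"linear":[[-1,-0.5,0],[-3,-1.3,0],[-5,-2.2,0],[-7,-3.1,0],[-9.2,-4.1,0],[-11.4,-5.1,0],[-13.6,-6.1,0],[-15.8,-7.1,0],[-18,-8,0],[-20,-9,0],[-21,-9.4,0.5],[-21.4,-9.6,1]],"turn":[[0,0,0],[0,0,0],[0,0,0],[0,0,0],[0,0,0],[0,0,0],[0,0,0],[0,0,0],[0,0,0],[0,0,0],[0,0,0],[0,0,0]],"hand":[0,0,0,0,0,0,0,0,0,0,0,0]}' 30
python3 - <<'E'
from h import *
s=status.observe();T=rot(s['orientation']);print(s['clock'],s['ee_pos'],s['force'],s['width'],s['orientation'])
for n,(u,v) in (('wrist',(0,0)),('scene',(427,229))):
    m,p,d=grab(n,n+'2.png')
    hsv=cv2.cvtColor(p,cv2.COLOR_RGB2HSV)
    k=(hsv[...,0]>8)&(hsv[...,0]<28)&(hsv[...,1]>110)&(d>0)
    b,a=np.where(k);w=world(n,m,np.c_[a,b],d[b,a]);i=(np.hypot(*(w[:,:2]-[595.7,207.5]).T)<25)&(abs(w[:,2]-76)<8);w=w[i]
    if len(w):print(n,len(w),w.mean(0).round(1))
print('tool shift/25',T.T@(np.array([595.7,207.5,75])-s['ee_pos'])/25)
E
```

```text
clock: 1.7
ee_pos: [596.5, 207.1, 204.9]
orientation: [-3.141, -0.001, 2.916]
force: [-0.3, 0.3, 0.4]
width: 0.1
grip_force: 0.0
1.7 [596.5302762  207.10258744 204.94783066] [-0.3035965   0.31716566  0.44195393] 0.11721448657988835 [-3.14142533e+00 -1.29070540e-03  2.91623047e+00]
wrist 1108 [596.7 209.7  75.8]
scene 129 [595.6 208.4  75.6]
tool shift/25 [0.02921447 0.00894295 5.19795384]
```

View pics/wrist2.png

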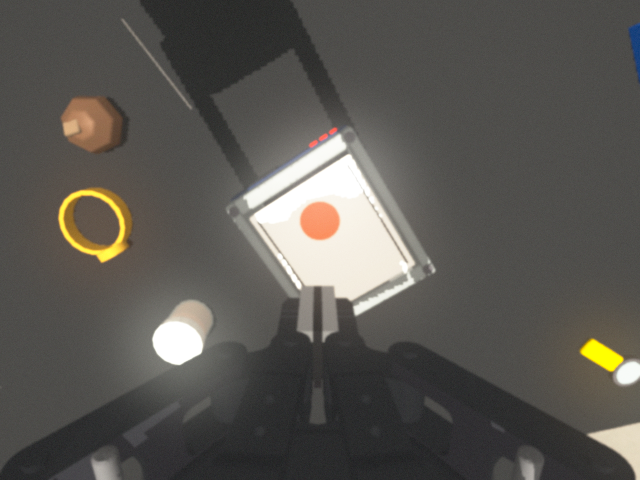

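View pics/scene2.png

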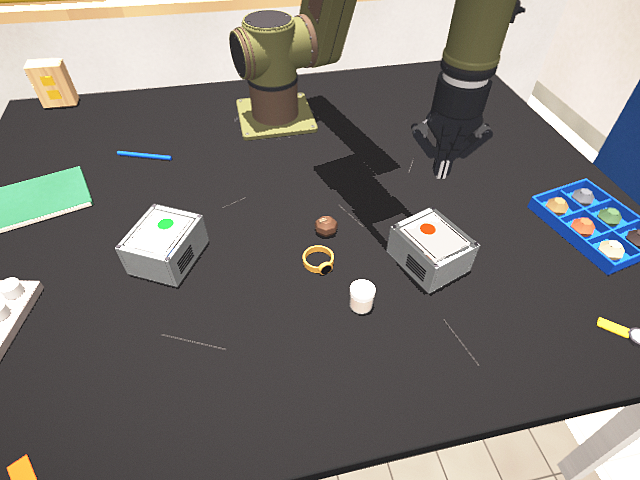

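The wrist view shows the orange spot at (320,221) with the shut fingers above it, and the scene view agrees. All clear. I'll descend to about 8 mm above the spot.

```bash
python3 -m creep '{"linear":[[0,0.04,1],[0,0.04,2.5],[0,0.04,3.7],[0,0.04,4.4],[0,0.04,4.8],[0,0.04,4.8],[0,0.04,4.8]],"turn":[[0,0,0],[0,0,0],[0,0,0],[0,0,0],[0,0,0],[0,0,0],[0,0,0]],"hand":[0,0,0,0,0,0,0]}'
```

```text
clock: 2.68
ee_pos: [597.1, 209.2, 87.5]
orientation: [3.141, 0.002, 2.918]
force: [0.1, -0.1, 0.5]
width: 0.2
grip_force: 0.0
```

```bash
python3 -m creep '{"linear":[[0,0,0.2],[0,0,0.36],[0,0,0.44],[0,0,0.44]],"turn":[[0,0,0],[0,0,0],[0,0,0],[0,0,0]],"hand":[0,0,0,0]}'
```

```text
clock: 3.18
ee_pos: [596.1, 208.7, 75.2]
orientation: [-3.141, -0.0, 2.918]
force: [-1.0, -0.2, 1.8]
width: -0.3
grip_force: 0.5
```

Touching. Press about 4 mm further.

```bash
python3 -m creep '{"linear":[[0,0,0.08],[0,0,0.16],[0,0,0.16],[0,0,0.16]],"turn":[[0,0,0],[0,0,0],[0,0,0],[0,0,0]],"hand":[0,0,0,0]}'
```

```text
clock: 3.68
ee_pos: [596.1, 208.8, 71.3]
orientation: [-3.141, -0.0, 2.918]
force: [-2.0, -0.6, 3.4]
width: -0.0
grip_force: 1.9
```

```bash
python3 -m creep '{"linear":[[0,0,0.04],[0,0,0.05],[0,0,0.05]],"turn":[[0,0,0],[0,0,0],[0,0,0]],"hand":[0,0,0]}'
```

```text
clock: 4.05
ee_pos: [596.1, 208.8, 70.0]
orientation: [-3.141, -0.0, 2.918]
force: [-2.3, -2.6, 4.2]
width: -0.0
grip_force: 2.0
```

```bash
python3 -m creep '{"linear":[[0,0,-1],[0,0,-2.5],[0,0,-4],[0,0,-5.5],[0,0,-6.5],[0,0,-7],[0,0,-7],[0,0,-7]],"turn":[[0,0,0],[0,0,0],[0,0,0],[0,0,0],[0,0,0],[0,0,0],[0,0,0],[0,0,0]],"hand":[0,0,0,0,0,0,0,0]}'
python3 - <<'E'
from h import *
grab('scene','scene3.png');print(status.observe()['clock'])
E
```

```text
clock: 5.05
ee_pos: [595.6, 208.7, 243.5]
orientation: [-3.14, -0.002, 2.918]
force: [-0.7, 0.0, -0.6]
width: -0.2
grip_force: 0.0
5.1
```

View pics/scene3.png

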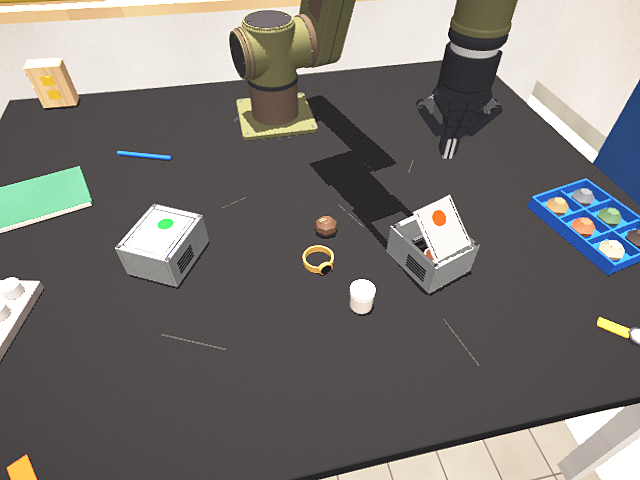

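The hatch is open, with its spot now at (439,218), and the other hatch and the loose items haven't moved. Now I hold clear for over two seconds and watch.

```bash
Z='unused'; python3 -m creep '{"linear":[[0,0,0],[0,0,0],[0,0,0],[0,0,0],[0,0,0],[0,0,0],[0,0,0],[0,0,0],[0,0,0],[0,0,0],[0,0,0],[0,0,0]],"turn":[[0,0,0],[0,0,0],[0,0,0],[0,0,0],[0,0,0],[0,0,0],[0,0,0],[0,0,0],[0,0,0],[0,0,0],[0,0,0],[0,0,0]],"hand":[0,0,0,0,0,0,0,0,0,0,0,0]}'
python3 -m creep '{"linear":[[0,0,0],[0,0,0],[0,0,0],[0,0,0],[0,0,0],[0,0,0],[0,0,0],[0,0,0],[0,0,0],[0,0,0]],"turn":[[0,0,0],[0,0,0],[0,0,0],[0,0,0],[0,0,0],[0,0,0],[0,0,0],[0,0,0],[0,0,0],[0,0,0]],"hand":[0,0,0,0,0,0,0,0,0,0]}'
python3 - <<'E'
from h import *
n='scene';m,p,d=grab(n,'scene4.png')
hsv=cv2.cvtColor(p,cv2.COLOR_RGB2HSV)
for (u,v),lo,hi in (((439,218),5,28),((165,224),40,85)):
    k=np.zeros(d.shape,bool);k[v-20:v+20,u-20:u+20]=1
    k&=(hsv[...,0]>lo)&(hsv[...,0]<hi)&(hsv[...,1]>110)&(d>0)
    b,a=np.where(k);print(len(a),np.median(world(n,m,np.c_[a,b],d[b,a]),0).round(1))
a=cv2.imread('pics/scene3.png').astype(int);b=cv2.imread('pics/scene0.png').astype(int)
print('hatch change',abs(p[190:290,385:480,::-1].astype(int)-a[190:290,385:480]).max(),'items change vs start',abs(p[212:315,300:380,::-1].astype(int)-b[212:315,300:380]).mean())
print(status.observe()['clock'])
E
```

```text
clock: 6.6
ee_pos: [596.2, 208.9, 245.0]
orientation: [-3.142, -0.0, 2.918]
force: [0.5, 0.4, 0.1]
width: 0.1
grip_force: 0.0
clock: 7.85
ee_pos: [596.2, 208.9, 245.0]
orientation: [3.142, -0.0, 2.918]
force: [0.3, -0.7, 0.0]
width: 0.1
grip_force: 0.0
172 [612.9 215.4 119.3]
120 [ 472.8 -281.8   75.8]
hatch change 135 items change vs start 3.6456715210355988
7.9
```

View pics/scene4.png

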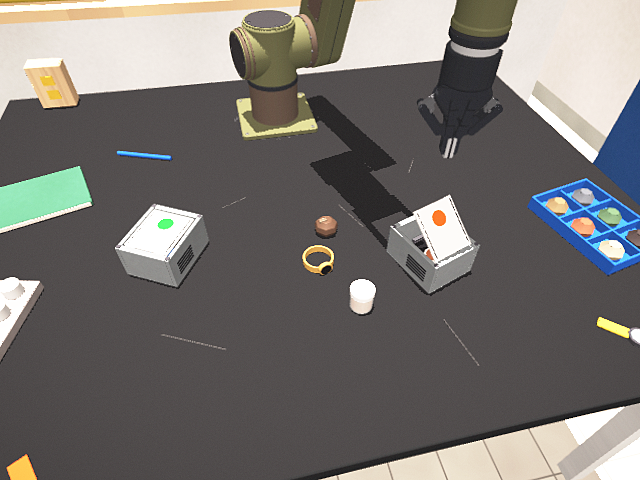

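The sample hatch stayed fully open: its spot at (439,218) is 44 mm higher than when shut. The battery hatch is shut and the loose items are in place.

```bash
python3 -c "
from plant import env
print(env.hand_in())"
```

```text
the job is handed in; nothing more can be done
None
```

The sample hatch opened with one press and was still fully open more than two seconds later; the battery hatch, rock, jar and watch were left alone, and the job was handed in at about 8 s on the robot's clock.

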